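# Turn the glued caddy over beneath the drying shelf

## Robot

A 7-joint arm with a two-finger parallel gripper is mounted at the origin on the work surface. World frame = base frame: x ahead of the robot, y to its left, z up, the work surface at z = 0. Lengths are in mm, angles in rad, forces in N, time in s.
With the tool pointing down it reaches from about 400 to 875 mm from the base axis. Payload 4.4 kg.
Tool frame: the origin (TCP) lies midway between the tips of the shut fingers; the grasp point (between the pads) lies ctrl.tcp_to_grasp behind it (ctrl.tcp_to_grasp is the distance from the TCP to the grasp point, in mm); z points along the fingers, y is the line along which they close (so a half turn about z gives the same grasp; the last joint's range is limited). The gripper opens to 85 mm and grips with 20 to 120 N. Pads are 22 mm wide; open, the fingers measure 114 mm over their backs; the gripper's body (76 mm by 85 mm) begins 54 mm behind the grasp point. The pads swing forward as they close: fully open they stand 13 mm farther back than shut.
Start: joints at [1.143, 0.628, 0.038, 1.517, -0.027, 0.996, -0.02], TCP at [230.102, -607.924, 207.213] pointing down, gripper open.
Joint ranges: [-3.06, 3.06], [-0.37, 2.12], [-1.25, 1.32], [0.18, 2.47], [-1.1, 4.24], [0.23, 1.98], [-2.94, 2.94]. Speed limits (rad/s): [2.57, 2.57, 3.14, 3.14, 3.14, 3.14, 3.14].

## Interface

Orientations are given as [roll, pitch, yaw] about the fixed x, y, z axes, in that order (R = Rz(yaw) Ry(pitch) Rx(roll)).
In Python, from cell import ctrl, get_image, get_calibration, workorder, boxes_of, place_of gives the robot as it stands.
- The arm moves only by the tool play_rows, never from a script. Its argument "series" is a list that holds one entry, the list of rows, each a list of 7 numbers: the shift along the world's x, y, z in cm, then the turn, a rotation vector about the world's x, y, z in degrees, then the closure, from 0 (fully open) to 1 (shut). A call has 1 to 20 rows; each row shifts and turns the commanded pose from where the row before left it; what a row does not reach is not made up. A row lasts 1/8 s, in which the tool goes at most 62.5 mm and 10.7 degrees, less where a joint would pass 70% of its speed; a pose out of reach is approached as far as the arm can. A call with a gripper value outside its range is refused whole. The fingers move at their own pace and stop on an object; the grip force is fixed at half the most. Time passes only in rows, so rows that do not move let the fingers close. It gives the time, the measured TCP pose, the force, the opening and the grip force at its end, in the units of the state.
- ctrl.read_state(): the state, without advancing time (a new reading comes with each control period).
- get_image(name): name is "scene" or "top" or "wrist"; returns (picture, depth): 480x640x3 uint8, red, green, blue; 480x640 float32, mm along the optical axis (not along the pixel's ray), 0 where there is no reading.
- get_calibration(name): a dict with "K" (3x3 intrinsics, pixels), "R" (3x3) and "t" (3): a world point X has camera coordinates R X + t; the wrist camera has in their place "mount" (4x4, takes a point from camera to tool coordinates, whose origin is the TCP and whose axes are the flange's). Camera axes: x right, y down, z forward; pixel columns grow to the right and rows downward; lengths in mm; the calibration is good to about 2 mm. A picture is of the moment at which its call begins: read the wrist's pose just before it. get_calibration takes no time and is no camera call.
- workorder.finish_job(): hands the job in; it is judged then, once.
Trained networks look in the newest picture that a camera, given by its name, has taken for a name from the list of things; names that differ only in an ending like _2 or _b are one class to them, and where a whole thing is asked for, a point or a joint stands for the part that bears it (a point fixed in the world has none). Each returns a list of dicts, best first, with "p" (0 to 1); they miss things now and then, are a little off and sometimes report something else, mostly with a low value. They report only what shows in the picture. A call takes as long as a camera call.
- boxes_of(target, camera): "pixel" ([column, row] in pixels, amid what is visible of it).
- place_of(target, camera): "pixel" ([column, row] in pixels: a listed point, or the origin of a listed thing).
The state is a dict: "clock": time; "qpos": joint angles; "qd": joint speeds; "tau": joint torques, N m; "eef_pos": TCP position; "tool_rot": TCP orientation; "force": force on the tool from outside, world axes, zero at the start; "torque": the same for the moment, N m; "width": finger opening in mm; "gripper_force": force on a finger pad.
Only numpy, scipy, OpenCV 4.12 (cv2) and the standard library are available. Lean on these libraries where they do the work, as an engineer would, in place of code of your own. Each camera call takes 0.05 s, during which the arm holds its last target. There are 200 camera calls.

## Task

The wooden caddy is drying upside down on the two battens under the low slatted shelf. Turn it the right way up, open trough upwards, and leave it lying along the battens, level and resting on both; keep at least half of it under the shelf, out of the dust, the whole time. Turn it over gently, without letting it fall or topple and without knocking it against the shelf, and do not disturb the glue bottle, the ear defenders, the jar or the tin.

Things in the scene. Friction and masses are not known exactly. Their poses are not given: they have to be found in the camera images.
- caddy_center (a point): Middle of the loose wooden caddy, 240 x 100 x 80 mm, 0.14-0.28 kg: two end boards joined by a trough only 60 mm wide, reaching 14 mm below and above this point. Axes: x along the length (at the start pointing away from the robot), y across, z out of the trough's open top. It starts upside down, z pointing down, resting on its top edges, its near end jutting about 95 mm out in front of the shelf.
- caddy_near (a point): Middle of the end board nearer the robot, 114 mm from the caddy's middle; axes as there. Board 12 mm thick (x), 100 mm wide (y), 80 mm high (z). Its four corners stand clear of the trough, 20 mm sideways and 26 mm up or down, so each can be pinched across the 12 mm from any tilt. Bottom corners square, top ones rounded 10 mm; a 24 mm wide, 14 mm deep notch in the middle of the top edge.
- caddy_far (a point): Middle of the far end board, the same board at the other end of the caddy, 114 mm from its middle. It lies under the shelf at the start.
- shelf: Fixed low shelf of four plywood slats on two side panels, open at front and back. Origin at bench level under the middle of its front edge (towards the robot); x points in under the shelf, y left along the edge, z up. Slatted top 600 mm wide, 200 mm deep (x 0 to 200), underside 175 mm and top 193 mm above the bench; 18 mm side panels at y = +-291 mm. Stock up to 85 mm high stands on its back half.
- battens: Two fixed parallel wooden battens on the bench that run in under the shelf, each 300 mm long (x), 24 mm wide and 18 mm high, centre lines at y = +31 and -31 mm. Origin at bench level, mid-way between them and half-way along; x along the battens, away from the robot. They run square to the shelf's front edge within 0.05 rad.
- glue_center (a point): Bystander: upright yellow glue bottle with a red cap, 58 mm diameter, 165 mm high, loose; point half-way up. It stands in front of the shelf to one side of the battens.
- muffs_center (a point): Bystander: black ear defenders lying on the bench in front of the shelf, on the other side of the battens, loose. Two cups, together 160 mm wide (y), 78 mm (x) and 85 mm high; the headband reaches 136 mm out along -x at half height. Point mid-way between the cups, half-way up.
- jar_center (a point): Bystander: glass jar with a steel lid, 68 mm diameter, 85 mm high, loose, upright under the shelf beside the battens; point half-way up.
- tin_center (a point): Bystander: blue and steel tin, 70 mm diameter, 100 mm high, loose, upright under the shelf on the other side of the battens; point half-way up.

How it is judged (in metres and radians):
At the end, for the whole second after the job is handed in: Caddy at rest, open trough up (within 0.06 rad), on both battens (middle 58 +-5 mm above the bench, within 22 mm of the line mid-way between them, along them within 0.12 rad), its middle under the shelf; glue bottle, ear defenders, jar and tin within 15 mm of where they were (angle between caddy_center's own z axis and vertical below 0.06 rad and z of caddy_center in the frame of battens between 0.053 and 0.063 m and y of caddy_center in the frame of battens between -0.022 and 0.022 m and angle between the x axis of caddy_center and the x axis of battens, either way round below 0.12 rad and x of caddy_center in the frame of shelf above -0.005 m and linear speed of caddy below 0.02 m/s and angular speed of caddy below 0.1 rad/s and distance of each of glue_center, muffs_center, jar_center, tin_center from where it was at the start of the episode below 0.015 m); the robot touches nothing.
It fails at once if less than half of the caddy is under the shelf (its middle more than 5 mm out in front of the edge) (x of caddy_center in the frame of shelf below -0.005 m).
It fails at once if the caddy is lifted out above the shelf (height (world z) of caddy_center above 0.17 m).
It fails at once if the caddy falls or topples (turns faster than 4 rad/s or moves faster than 0.6 m/s) (angular speed of caddy above 4 rad/s or linear speed of caddy above 0.6 m/s).
It fails at once if the caddy is knocked against the shelf (over 15 N) (contact force between caddy and shelf above 15 N).
It fails at once if the glue bottle, ear defenders, jar or tin is moved by more than 15 mm or tipped (distance of any of glue_center, muffs_center, jar_center, tin_center from where it was at the start of the episode above 0.015 m or angle between any of glue_center, muffs_center, jar_center, tin_center's own z axis and vertical above 0.25 rad).
It also fails if it takes over 54 s, if anything falls off the work surface, if the arm or the gripper's body presses on something with over 40 N, if the wrist force passes 120 N, or if a joint passes its speed limit or range.

## Working session

There is one attempt and no reset: what is moved stays moved. The work goes in short steps, Python scripts to look and compute and a tool call to move; the robot and the scene stay as the last step left them, time stands still between calls to the robot, and variables do not carry over. Pictures are saved under pics/ and viewed, at most 11 in all, crops included, and the job is handed in when it is done.

Besides the shell and the picture viewer there is one more tool, called after "Emit:" by a JSON object that holds its "fn" and its "kwargs", one argument or row to a line. play_rows: Moves the arm, as the interface text tells. Its arguments: {"type":"object","properties":{"series":{"type":"array"}},"required":["series"]}

```bash
mkdir -p pics; ls
cat > h.py <<'E'
import numpy as np, cv2
from cell import ctrl, get_image, get_calibration, workorder, boxes_of, place_of
def world(cam,px,depth,st=None):
    c=get_calibration(cam);K=np.array(c["K"]);u,v=int(round(px[0])),int(round(px[1]))
    w=depth[max(0,v-2):v+3,max(0,u-2):u+3];w=w[w>0];d=np.median(w) if w.size else np.nan
    p=np.linalg.inv(K)@[px[0],px[1],1]*d
    return np.array(c["R"]).T@(p-np.array(c["t"]))
E
python3 - <<'E'
from h import *
s=ctrl.read_state();print(s,ctrl.tcp_to_grasp)
for cam in("scene","top"):
    im,d=get_image(cam);cv2.imwrite(f"pics/{cam}1.png",im[:,:,::-1]);np.save(f"pics/{cam}1.npy",d)
    c=get_calibration(cam);print(cam,"campos",-np.array(c["R"]).T@np.array(c["t"]))
    for n in["caddy_center","caddy_near","caddy_far","shelf","battens","glue_center","muffs_center","jar_center","tin_center"]:
        for r in place_of(n,cam)[:1]: print(n,np.round(r["pixel"]),round(r["p"],2),np.round(world(cam,r["pixel"],d)))
E
```

```text
pics
{'clock': 0.0, 'qpos': array([ 1.14322013,  0.62936795,  0.03846539,  1.5183732 , -0.02701681,
        0.99633334, -0.02001988]), 'qd': array([-0.00122057, -0.00095853,  0.00111077, -0.0007956 ,  0.00028526,
        0.00102041, -0.00194434]), 'tau': array([ 8.07109936e-04, -5.63404942e+01,  1.22665409e+00, -1.93449157e+01,
        1.10965379e-02,  1.06892953e-02,  1.06839704e-05]), 'eef_pos': array([ 229.83191186, -607.27330397,  206.27378419]), 'tool_rot': array([-3.13962967e+00,  2.71839678e-05,  3.61728119e-01]), 'force': array([-0.19913562,  0.30523386,  0.55533679]), 'torque': array([0.03433969, 0.00268156, 0.02367608]), 'gripper_force': 0.0, 'width': 85.47214751497899} 18.700000000000003
scene campos [ 350.57821919  232.44454835 1033.66569102]
caddy_center [328. 206.] 0.87 [ 566. -101.   72.]
caddy_near [366. 241.] 0.92 [450. -77.  95.]
caddy_far [287. 177.] 0.71 [672. -93.  97.]
battens [331. 218.] 0.72 [545. -83.  73.]
glue_center [444. 170.] 0.91 [ 407. -304.  113.]
muffs_center [302. 320.] 0.66 [469. 124.   0.]
jar_center [260. 220.] 0.51 [625.  41. 191.]
tin_center [360. 159.] 0.82 [ 548. -177.  193.]
top campos [370.9549686    3.27108853 871.06927403]
caddy_center [358. 221.] 0.95 [565. -93.  72.]
caddy_near [364. 282.] 0.56 [453. -87.  97.]
caddy_far [356. 163.] 0.76 [630. -86. 193.]
glue_center [502. 292.] 0.89 [ 412. -308.  116.]
muffs_center [244. 294.] 0.81 [464. 132.  -0.]
jar_center [297. 177.] 0.96 [620.   9. 183.]
tin_center [438. 206.] 0.9 [ 547. -203.  192.]
```

View pics/top1.png

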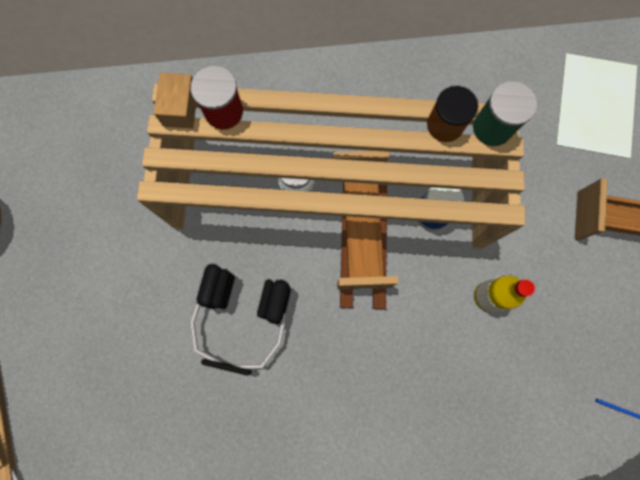

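View pics/scene1.png

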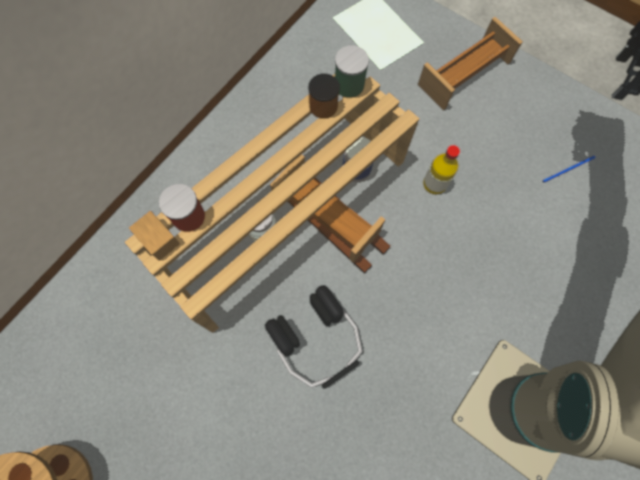

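Both views show the upside-down caddy (near board around (366,282) in top), with the ear defenders left and the glue bottle right. The jar and tin show under the slats, at about (297,183) and (440,215). Next I fit these from depth.

```bash
cat >> h.py <<'E'
def cloud(cam,d):
    c=get_calibration(cam);K=np.array(c["K"]);v,u=np.mgrid[:480,:640];r=np.stack([(u-K[0,2])/K[0,0],(v-K[1,2])/K[1,1],np.ones_like(u)],-1)*d[...,None]
    return (r-np.array(c["t"]))@np.array(c["R"])
def atz(cam,px,z):
    c=get_calibration(cam);K=np.array(c["K"]);R=np.array(c["R"]);o=-R.T@np.array(c["t"]);r=R.T@np.linalg.inv(K)@[px[0],px[1],1]
    return o+r*(z-o[2])/r[2]
E
python3 - <<'E'
from h import *
for cam in("top","scene"):
    d=np.load(f"pics/{cam}1.npy");P=cloud(cam,d);ok=d>0;X,Y,Z=P[...,0],P[...,1],P[...,2]
    def rep(n,m):
        m=m&ok;q=P[m]
        if len(q)<5: print(n,len(q));return
        (cx,cy),(w,h),a=cv2.minAreaRect(q[:,:2].astype(np.float32));print(cam,n,len(q),"ctr",np.round([cx,cy]),"size",np.round([w,h]),"ang",round(a,1),"z",np.round(np.median(q[:,2]),1),"min",np.round(q.min(0)),"max",np.round(q.max(0)))
    rep("near",(abs(Z-98)<5)&(abs(X-452)<30)&(abs(Y+87)<80))
    rep("far",(abs(Z-98)<6)&(X>600)&(X<720)&(abs(Y+90)<90))
    rep("trough",(abs(Z-72)<4)&(X>465)&(X<680)&(abs(Y+90)<60))
    rep("shelf",(abs(Z-193)<6)&(X>480)&(X<780))
    rep("battL",(abs(Z-18)<5)&(X>380)&(X<445)&(Y>-90)&(Y<-20))
    rep("battR",(abs(Z-18)<5)&(X>380)&(X<445)&(Y<-90)&(Y>-150))
    rep("jarlid",(abs(Z-85)<5)&(X>560)&(X<700)&(Y>-45)&(Y<90))
    rep("tintop",(abs(Z-100)<5)&(X>500)&(X<640)&(Y>-300)&(Y<-145))
    rep("glue",(Z>60)&(X<450)&(X>350)&(Y<-250)&(Y>-360))
    rep("muffs",(Z>50)&(Z<95)&(X<540)&(X>380)&(Y>20)&(Y<260))
E
```

```text
top near 430 ctr [456. -94.] size [99. 13.] ang 86.0 z 97.5 min [ 446. -143.   93.] max [464. -44. 101.]
top far 398 ctr [ 682. -110.] size [99. 14.] ang 86.3 z 97.1 min [ 673. -159.   92.] max [692. -60. 102.]
top trough 2383 ctr [ 571. -103.] size [ 68. 216.] ang 83.2 z 71.5 min [ 465. -149.   68.] max [675. -65.  76.]
top shelf 25744 ctr [654. -52.] size [600. 202.] ang 80.3 z 192.4 min [ 505. -354.  187.] max [779. 259. 199.]
top battL 178 ctr [433. -59.] size [24. 28.] ang 80.0 z 17.5 min [418. -73.  14.] max [445. -46.  23.]
top battR 252 ctr [ 428. -121.] size [24. 36.] ang 82.4 z 17.6 min [ 409. -135.   13.] max [ 445. -107.   22.]
top jarlid 170 ctr [666.   6.] size [45. 60.] ang 56.9 z 84.3 min [640. -10.  80.] max [699.  39.  87.]
top tintop 398 ctr [ 593. -247.] size [63. 22.] ang 80.1 z 99.4 min [ 578. -278.   95.] max [ 606. -216.  104.]
top glue 1353 ctr [ 412. -323.] size [58. 52.] ang 6.9 z 113.2 min [ 384. -351.   60.] max [ 442. -297.  168.]
top muffs 2251 ctr [459. 124.] size [154.  78.] ang 71.2 z 80.3 min [401.  42.  51.] max [516. 205.  89.]
scene near 274 ctr 
[... 385 characters left out ...]
 [ 505. -351.  187.] max [780. 263. 199.]
scene battL 129 ctr [432. -55.] size [26. 27.] ang 83.2 z 17.8 min [418. -69.  13.] max [445. -42.  23.]
scene battR 165 ctr [ 428. -118.] size [26. 35.] ang 80.8 z 18.2 min [ 410. -131.   13.] max [ 445. -103.   23.]
scene jarlid 129 ctr [667.  20.] size [58. 45.] ang 10.1 z 85.2 min [639.  -6.  80.] max [697.  42.  90.]
scene tintop 224 ctr [ 593. -244.] size [61. 22.] ang 80.6 z 100.1 min [ 578. -274.   96.] max [ 607. -212.  104.]
scene glue 847 ctr [ 412. -318.] size [58. 50.] ang 4.8 z 111.8 min [ 384. -345.   60.] max [ 441. -293.  170.]
scene muffs 1631 ctr [454. 127.] size [159.  91.] ang 68.6 z 81.0 min [383.  45.  50.] max [516. 216.  90.]
```

Emit:
{"fn": "play_rows", "kwargs": {
  "series": [
    [[0,0,4.0,0,0,0,0],[1,2,4.0,0,0,5,0],[2.4,5.2,1.5,0,0,6.7,0],[2.4,5.2,0,0,0,6.7,0],[2.4,5.2,0,0,0,6.7,0],[2.4,5.2,0,0,0,6.7,0],[2.4,5.2,0,0,0,6.7,0],[2.4,5.2,0,0,0,6.7,0],[2.4,5.2,0,0,0,6.7,0],[2.4,5.2,0,0,0,6.7,0],[2.4,5.2,0,0,0,6.9,0],[0,2.7,0,0,0,0,0],[0,0,0,0,0,0,0]]
  ]
}}

```text
clock: 2.62
eef_pos: [456.3, -90.7, 302.5]
tool_rot: [3.141, -0.0, 1.51]
force: [-0.7, -0.6, 1.2]
width: 85.7
gripper_force: 0.0
```

Emit:
{"fn": "play_rows", "kwargs": {
  "series": [
    [[0,0.8,0,-9,0.6,0,0],[0,0.8,0,-9,0.6,0,0],[0,0.8,0,-9,0.6,0,0],[0,0.8,0,-9,0.6,0,0],[0,0.8,0,-9,0.6,0,0],[0,0,0,0,0,0,0],[0,0,0,0,0,0,0]]
  ]
}}

```text
clock: 3.5
eef_pos: [456.1, -54.4, 302.4]
tool_rot: [-3.141, 0.787, 1.503]
force: [0.1, -0.0, -0.5]
width: 85.4
gripper_force: 0.0
```

```bash
python3 -c "
from h import *
s=ctrl.read_state();print(np.round(s['qpos'],2),s['eef_pos'],s['tool_rot'])"
```

```text
[-0.24  0.48 -0.33  1.89  0.76  1.43 -1.01] [456.13150193 -54.37913407 302.38708687] [-3.14074602  0.78742076  1.50300578]
```

Emit:
{"fn": "play_rows", "kwargs": {
  "series": [
    [[0,-0.4,0,9,-0.6,0,0],[0,-0.4,0,9,-0.6,0,0],[0,-0.4,0,9,-0.6,0,0],[0,-0.4,0,9,-0.6,0,0],[0,-0.4,0,9,-0.6,0,0],[0,-0.4,0,9,-0.6,0,0],[0,-0.4,0,9,-0.6,0,0],[0,-0.4,0,9,-0.6,0,0],[0,-0.4,0,9,-0.6,0,0],[0,-0.4,0,9,-0.6,0,0],[0,0,0,0,0,0,0],[0,0,0,0,0,0,0]]
  ]
}}

```text
clock: 5.0
eef_pos: [455.9, -93.8, 303.0]
tool_rot: [3.139, -0.785, 1.505]
force: [-0.4, 0.1, 1.0]
width: 85.6
gripper_force: 0.0
```

```bash
python3 -c "
from h import *
s=ctrl.read_state();print(np.round(s['qpos'],2),s['eef_pos'],s['tool_rot'])"
```

```text
[ 0.98  0.57 -0.53  1.76 -0.46  1.25  0.64] [455.94438563 -93.75164103 302.97678118] [ 3.13892855 -0.78494612  1.5046327 ]
```

Emit:
{"fn": "play_rows", "kwargs": {
  "series": [
    [[-0.1,-1.2,-3.0,0,0,0,0],[-0.1,-1.2,-3.0,0,0,0,0],[-0.1,-1.2,-3.0,0,0,0,0],[-0.1,-1.1,-3.0,0,0,0,0],[-0.1,-1.1,-3.0,0,0,0,0],[-0.1,-1.1,-3.4,0,0,0,0],[0,0,0,0,0,0,0],[0,0,0,0,0,0,0]]
  ]
}}

```text
clock: 6.0
eef_pos: [449.9, -161.0, 119.9]
tool_rot: [3.14, -0.786, 1.508]
force: [-3.2, -0.2, -1.1]
width: 85.4
gripper_force: 0.0
```

Run:
```python
from h import *
s=ctrl.read_state();print(np.round(s['qpos'],2),s['eef_pos'],s['tool_rot'])
im,d=get_image("wrist");cv2.imwrite("pics/w1.png",im[:,:,::-1]);np.save("pics/w1.npy",d)
from scipy.spatial.transform import Rotation as Ro
c=get_calibration("wrist");K=np.array(c["K"]);M=np.array(c["mount"]);R=Ro.from_euler("xyz",s['tool_rot']).as_matrix()
v,u=np.mgrid[:480,:640];r=np.stack([(u-K[0,2])/K[0,0],(v-K[1,2])/K[1,1],np.ones_like(u)],-1)*d[...,None]
P=(r@M[:3,:3].T+M[:3,3])@R.T+s['eef_pos'];X,Y,Z=np.moveaxis(P,-1,0)
m=(d>0)&(abs(Z-97)<6)&(abs(Y+95)<60)&(abs(X-456)<25);q=P[m]
print(len(q),cv2.minAreaRect(q[:,:2].astype(np.float32)),q.min(0),q.max(0),np.median(q[:,2]))
```

```text
[ 1.01  0.87 -0.46  1.77 -0.35  1.04  0.81] [ 449.89913296 -160.9758798   119.86905458] [ 3.14027297 -0.78630051  1.50822096]
2982 ((454.8591003417969, -92.31715393066406), (101.46046447753906, 12.008296012878418), 86.20044708251953) [ 445.92111081 -143.21540062   91.05553421] [464.06292619 -41.81427388  99.41201196] 97.46869977681718
```

View pics/w1.png

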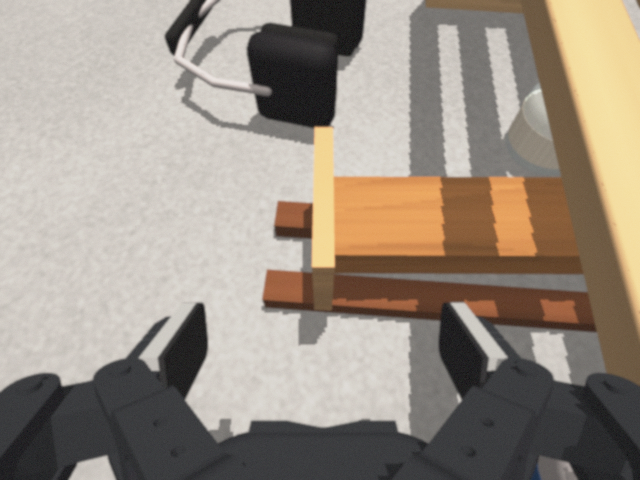

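The wrist view shows the near board standing centred between the open fingers, at about (322,215). The wrist depth gives the same position as the other cameras, so I advance and pinch the top right corner.

Emit:
{"fn": "play_rows", "kwargs": {
  "series": [
    [[0.1,1.0,-1.1,0,0,0,0],[0.1,1.0,-1.1,0,0,0,0],[0.1,1.0,-1.1,0,0,0,0],[0.0,1.0,-1.0,0,0,0,0],[0,0,0,0,0,0,0],[0,0,0,0,0,0,0]]
  ]
}}

```text
clock: 6.8
eef_pos: [453.3, -122.2, 75.1]
tool_rot: [3.141, -0.787, 1.505]
force: [0.2, -1.1, 0.4]
width: 85.4
gripper_force: 0.0
```

Emit:
{"fn": "play_rows", "kwargs": {
  "series": [
    [[0,0,0,0,0,0,0.5],[0,0,0,0,0,0,0.7],[0,0,0,0,0,0,0.8],[0,0,0,0,0,0,0.9],[0,0,0,0,0,0,1],[0,0,0,0,0,0,1],[0,0,0,0,0,0,1],[0,0,0,0,0,0,1]]
  ]
}}

```text
clock: 7.8
eef_pos: [453.1, -122.0, 75.4]
tool_rot: [3.141, -0.787, 1.505]
force: [-0.4, -2.3, 5.2]
width: 7.7
gripper_force: 59.0
```

Emit:
{"fn": "play_rows", "kwargs": {
  "series": [
    [[0,0,0.3,0,0,0,1],[0,0,0.6,0,0,0,1],[0,0,0.7,0,0,0,1],[0,0,0.7,0,0,0,1],[0,0,0.5,0,0,0,1],[0,0,0.2,0,0,0,1],[0,0,0,0,0,0,1]]
  ]
}}

```text
clock: 8.68
eef_pos: [453.0, -122.0, 105.2]
tool_rot: [3.141, -0.787, 1.505]
force: [0.9, -0.8, -2.4]
width: 8.0
gripper_force: 59.3
```

```bash
cat >> h.py <<'E'
def fit(cam="top",name="x"):
    im,d=get_image(cam);cv2.imwrite(f"pics/{name}.png",im[:,:,::-1]);np.save(f"pics/{name}.npy",d)
    return cloud(cam,d),d>0
E
python3 - <<'E'
from h import *
s=ctrl.read_state();print(s['eef_pos'],s['force'],s['torque'])
P,ok=fit("top","t2");X,Y,Z=np.moveaxis(P,-1,0)
# heights along near board top and trough and far board
for n,m in(("trough",(abs(Y+100)<24)&(Z>55)&(Z<116)),):
    for a in range(465,700,20):
        q=P[m&ok&(X>a)&(X<a+20)]
        if len(q)>5: print(a,len(q),np.round(np.percentile(q[:,2],[10,50,90])))
E
```

```text
[ 452.95494544 -122.0257702   105.21314482] [ 0.94414912 -0.76092914 -2.35804462] [-1.19152982  0.38284568  0.05747918]
465 320 [91. 94. 97.]
485 315 [89. 92. 95.]
505 309 [87. 90. 93.]
525 299 [86. 88. 91.]
545 298 [83. 86. 90.]
565 69 [82. 84. 86.]
605 164 [78. 80. 83.]
625 147 [76. 79. 82.]
665 192 [ 91.  99. 103.]
685 53 [ 97.  99. 102.]
```

View pics/t2.png

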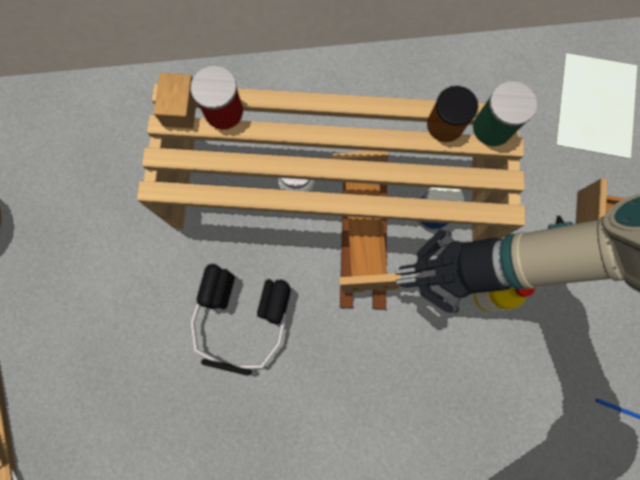

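The near end lifted but the far end stayed down, leaving a nose-down pitch of about 0.1 rad. I pitch the tool up to level the caddy and check whether the grip holds it.

Emit:
{"fn": "play_rows", "kwargs": {
  "series": [
    [[0,0,0.2,0,-1,0,1],[0,0,0.2,-0.1,-2,0,1],[0,0,0.2,-0.1,-2,0,1],[0,0,0.1,0,-1,0,1],[0,0,0,0,0,0,1]]
  ]
}}

```text
clock: 9.35
eef_pos: [452.8, -122.2, 112.3]
tool_rot: [2.992, -0.785, 1.61]
force: [0.1, 0.0, -2.9]
width: 7.7
gripper_force: 59.7
```

```bash
cat >> h.py <<'E'
def prof(name):
    s=ctrl.read_state();print(np.round(s['eef_pos'],1),np.round(s['force'],1),np.round(s['torque'],2))
    P,ok=fit("top",name);X,Y,Z=np.moveaxis(P,-1,0)
    m=ok&(abs(Y+98)<22)&(X>466)&(X<655)&(Z>55)&(Z<125);q=P[m]
    A=np.c_[q[:,:2],np.ones(len(q))]
    for _ in range(3):
        k=np.linalg.lstsq(A,q[:,2],rcond=None)[0];r=abs(A@k-q[:,2])<6;A,q=A[r],q[r]
    print("slopes",np.round(k[:2],3),"z@x=569,y=-100",k@[569,-100,1],len(q))
    q=P[ok&(X>665)&(X<705)&(abs(Y+105)<75)&(Z>60)&(Z<172)];print("far",len(q),np.round(np.percentile(q,[2,50,98],axis=0)))
E
python3 -c "
from h import *
prof('t3')"
```

```text
[ 452.8 -122.2  112.3] [ 0.1  0.  -2.9] [-1.27  0.47 -0.04]
slopes [-0.019 -0.139] z@x=569,y=-100 99.63466885118021 1762
far 605 [[ 668. -161.   81.]
 [ 675. -109.  111.]
 [ 686.  -61.  126.]]
```

Emit:
{"fn": "play_rows", "kwargs": {
  "series": [
    [[0,0,0.4,0,0,0,1],[0,0,0.4,0,-1,0,1],[0,0,0.2,0,0,0,1],[0,0.2,0.16,-4,0.3,0,1],[0,0.2,0.16,-4,0.3,0,1],[0,0.2,0.16,-4,0.3,0,1],[0,0.2,0.16,-4,0.3,0,1],[0,0.2,0.16,-4,0.3,0,1],[0.05,0.25,0.08,-4,0.3,0,1],[0,0.25,0.08,-4,0.3,0,1],[0.05,0.25,0.08,-4,0.3,0,1],[0,0.25,0.08,-4,0.3,0,1],[0.05,0.25,0.08,-4,0.3,0,1],[0,0,0,0,0,0,1]]
  ]
}}

```text
clock: 11.15
eef_pos: [454.2, -96.4, 134.5]
tool_rot: [3.054, -0.089, 1.595]
force: [1.4, 0.6, -2.3]
width: 7.7
gripper_force: 59.7
```

```bash
cat >> h.py <<'E'
def end_plane(P,ok,box):
    X,Y,Z=np.moveaxis(P,-1,0);m=ok&(X>box[0])&(X<box[1])&(Y>box[2])&(Y<box[3])&(Z>box[4])&(Z<box[5]);return P[m]
E
python3 -c "
from h import *
prof('t4')
im=cv2.imread('pics/t4.png')[120:330,250:510];s,_=get_image('scene')
a=cv2.resize(im,None,fx=1.6,fy=1.6);b=cv2.resize(s[100:330,220:460,::-1],None,fx=1.6,fy=1.6)
h=min(a.shape[0],b.shape[0]);cv2.imwrite('pics/t4c.png',np.hstack([a[:h],b[:h]]))
"
```

```text
[454.2 -96.4 134.5] [ 1.4  0.6 -2.3] [-0.08  0.42  0.07]
slopes [-0.028 -0.316] z@x=569,y=-100 119.34634442542139 816
far 538 [[ 666. -138.   90.]
 [ 674.  -88.  119.]
 [ 684.  -40.  142.]]
```

View pics/t4c.png

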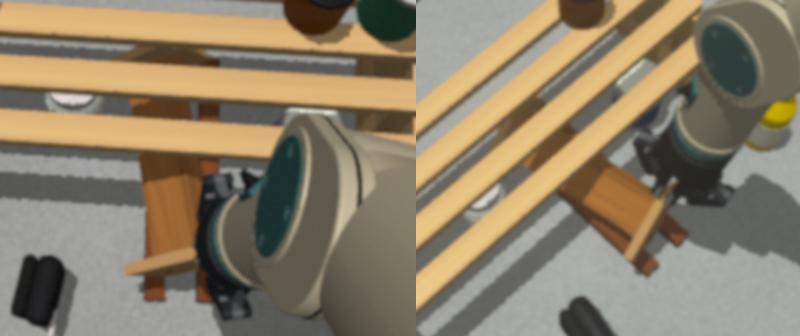

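```bash
cat >> h.py <<'E'
def ransac(q,tol=2.5,n=400,seed=0):
    g=np.random.default_rng(seed);best=None
    for _ in range(n):
        a=q[g.choice(len(q),3,replace=False)];nn=np.cross(a[1]-a[0],a[2]-a[0]);l=np.linalg.norm(nn)
        if l<200: continue
        nn/=l;r=abs((q-a[0])@nn)<tol
        if best is None or r.sum()>best.sum(): best=r
    p=q[best];c=p.mean(0);nn=np.linalg.svd(p-c,full_matrices=False)[2][2];nn*=np.sign(nn[2]);return c,nn,p
E
python3 - <<'E'
from h import *
for cam,f in(("top","t4"),):
    d=np.load(f"pics/{f}.npy");P=cloud(cam,d);X,Y,Z=np.moveaxis(P,-1,0)
    for n,b in(("trough",(470,660,-150,-40,60,150)),):
        q=end_plane(P,d>0,b);c,nn,p=ransac(q);print(n,len(q),len(p),c.round(),nn.round(3),"roll",np.degrees(np.arctan2(nn[1],nn[2])),p.min(0).round(),p.max(0).round())
    q=end_plane(P,d>0,(660,700,-180,0,60,172))
    for y in range(-170,-10,10):
        k=q[(q[:,1]>=y)&(q[:,1]<y+10)]
        if len(k)>3:print(y,len(k),np.percentile(k[:,2],[5,50,95]).round(),np.percentile(k[:,0],[5,95]).round())
E
```

```text
trough 2314 1963 [536. -77. 109.] [0.007 0.663 0.749] roll 41.4964222159505 [ 470. -102.   83.] [641. -51. 133.]
-150 4 [ 95.  99. 102.] [675. 678.]
-140 38 [ 88. 103. 111.] [674. 681.]
-130 53 [ 86. 106. 121.] [673. 677.]
-120 57 [ 93. 111. 129.] [671. 676.]
-110 55 [108. 117. 134.] [666. 675.]
-100 57 [118. 123. 137.] [665. 675.]
-90 64 [113. 124. 145.] [668. 675.]
-80 63 [107. 127. 142.] [672. 677.]
-70 60 [114. 129. 135.] [672. 682.]
-60 49 [116. 122. 128.] [673. 684.]
-50 32 [110. 115. 119.] [674. 684.]
-40 11 [103. 107. 110.] [680. 684.]
```

Emit:
{"fn": "play_rows", "kwargs": {
  "series": [
    [[0,0.26,0,-4.4,0.3,-0.7,1],[0,0.26,0,-4.4,0.3,-0.7,1],[0,0.26,0,-4.4,0.3,-0.7,1],[0,0.26,0,-4.4,0.4,-0.7,1],[0,0.26,0,-4.4,0.4,-0.7,1],[0,0.24,-0.1,-4.4,0.5,-0.7,1],[0,0.24,-0.1,-4.4,0.5,-0.7,1],[0,0.24,-0.1,-4.4,0.5,-0.7,1],[0,0.24,-0.1,-4.4,0.6,-0.7,1],[0,0.24,-0.1,-4.4,0.6,-0.7,1],[0,0,0,0,0,0,1],[0,0,0,0,0,0,1]]
  ]
}}

```text
clock: 12.75
eef_pos: [454.2, -75.6, 129.1]
tool_rot: [3.105, 0.681, 1.48]
force: [-0.5, -0.9, -1.7]
width: 7.5
gripper_force: 59.8
```

```bash
cat > look.py <<'E'
from h import *
import sys
n=sys.argv[1];s=ctrl.read_state();print(np.round(s['eef_pos'],1),np.round(s['tool_rot'],3),np.round(s['force'],1),np.round(s['torque'],2),s['width'])
im=[]
for cam in("top","scene"):
    P,ok=fit(cam,n+cam)
    for nm,b in(("far",(655,710,-190,0,50,172)),("mid",(480,650,-170,-20,35,172))):
        q=end_plane(P,ok,b);print(cam,nm,len(q))
        if len(q)<50: continue
        c,nn,p=ransac(q);print("  plane",len(p),c.round(),nn.round(3),"p2",np.percentile(p,2,axis=0).round(),"p98",np.percentile(p,98,axis=0).round(),"| all p1",np.percentile(q,1,axis=0).round(),"p99",np.percentile(q,99,axis=0).round())
a=cv2.imread(f'pics/{n}top.png')[120:330,250:510];b=cv2.imread(f'pics/{n}scene.png')[110:320,220:460]
cv2.imwrite(f'pics/{n}c.png',cv2.resize(np.hstack([a,b]),None,fx=1.6,fy=1.6))
E
python3 look.py t5
```

```text
[454.2 -75.6 129.1] [3.105 0.681 1.48 ] [-0.5 -0.9 -1.7] [ 1.06  0.25 -0.  ] 7.544973903308187
top far 497
  plane 408 [ 673. -109.  113.] [-0.987  0.052  0.155] p2 [ 669. -146.   93.] p98 [679. -71. 130.] | all p1 [ 668. -147.   84.] p99 [685. -20. 130.]
top mid 1530
  plane 920 [539. -98. 116.] [ 0.072 -0.195  0.978] p2 [ 482. -114.  107.] p98 [622. -82. 123.] | all p1 [ 481. -115.   57.] p99 [639. -71. 123.]
scene far 325
  plane 253 [ 673. -106.  114.] [-0.989  0.072  0.126] p2 [ 668. -145.   92.] p98 [678. -69. 132.] | all p1 [ 667. -145.   90.] p99 [687. -64. 132.]
scene mid 1115
  plane 622 [553. -79.  96.] [0.094 0.976 0.197] p2 [485. -89.  58.] p98 [640. -72. 124.] | all p1 [ 481. -112.   58.] p99 [640. -72. 125.]
```

View pics/t5c.png

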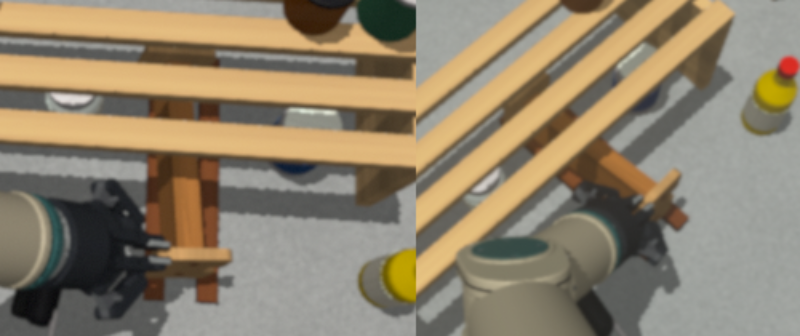

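Emit:
{"fn": "play_rows", "kwargs": {
  "series": [
    [[0,-0.05,-0.05,-3,-0.7,-0.7,1],[0,-0.05,-0.05,-3,-0.7,-0.8,1],[0,-0.05,-0.05,-3,-0.7,-0.7,1],[0,-0.05,-0.05,-3,-0.7,-0.8,1],[0,0,-0.4,0,0,0,1],[0,0,-0.5,0,0,0,1],[0,0,-0.4,0,0,0,1],[0,0,0,0,0,0,1],[0,0,0,0,0,0,1]]
  ]
}}

```text
clock: 13.98
eef_pos: [454.6, -76.6, 114.4]
tool_rot: [2.99, 0.882, 1.347]
force: [0.1, -0.2, -2.8]
width: 7.9
gripper_force: 59.8
```

```bash
python3 look.py t6
```

```text
[454.6 -76.6 114.4] [2.99  0.882 1.347] [ 0.1 -0.2 -2.8] [ 1.41  0.26 -0.01] 7.920444013030256
top far 493
  plane 422 [ 673. -118.  112.] [-0.989  0.114  0.089] p2 [ 668. -156.   89.] p98 [680. -80. 126.] | all p1 [ 663. -157.   69.] p99 [684. -19. 127.]
top mid 1230
  plane 903 [ 539. -103.  108.] [ 0.026 -0.026  0.999] p2 [ 482. -122.  104.] p98 [622. -86. 111.] | all p1 [ 481. -123.   50.] p99 [632. -33. 169.]
scene far 322
  plane 260 [ 673. -113.  112.] [-0.991  0.119  0.068] p2 [ 668. -152.   89.] p98 [680. -75. 128.] | all p1 [ 666. -154.   79.] p99 [688. -74. 128.]
scene mid 1074
  plane 551 [545. -86.  84.] [0.114 0.992 0.051] p2 [483. -96.  50.] p98 [637. -78. 111.] | all p1 [ 481. -119.   50.] p99 [637. -78. 113.]
```

Emit:
{"fn": "play_rows", "kwargs": {
  "series": [
    [[0,-0.1,0,-1.1,-0.6,-1,1],[0,-0.1,0,-1.1,-0.6,-1,1],[0,0,-0.3,0,0,0,1],[0,0,-0.3,0,0,0,1],[0,0,-0.2,0,0,0,1],[0,0,-0.1,0,0,0,1],[0,0,-0.1,0,0,0,1],[0,0,0,0,0,0,1]]
  ]
}}

```text
clock: 15.08
eef_pos: [454.6, -78.4, 104.2]
tool_rot: [2.941, 0.914, 1.275]
force: [-0.6, -0.7, -2.8]
width: 7.9
gripper_force: 59.9
```

```bash
python3 look.py t7
```

```text
[454.6 -78.4 104.2] [2.941 0.914 1.275] [-0.6 -0.7 -2.8] [ 1.48  0.25 -0.03] 7.888884975430315
top far 494
  plane 384 [ 672. -127.  109.] [-0.989  0.138  0.053] p2 [ 666. -165.   89.] p98 [678. -89. 122.] | all p1 [ 658. -166.   60.] p99 [685. -19. 123.]
top mid 1272
  plane 910 [ 539. -108.  100.] [-0.002 -0.01   1.   ] p2 [ 482. -130.   98.] p98 [623. -89. 102.] | all p1 [ 481. -131.   47.] p99 [628. -22. 170.]
scene far 323
  plane 241 [ 672. -121.  109.] [-0.987  0.149  0.056] p2 [ 666. -161.   87.] p98 [679. -84. 123.] | all p1 [ 665. -162.   70.] p99 [688. -84. 124.]
scene mid 1079
  plane 524 [ 539. -104.  101.] [ 0.005 -0.03   1.   ] p2 [ 482. -126.   98.] p98 [623. -86. 103.] | all p1 [ 481. -127.   43.] p99 [637. -22. 168.]
```

Emit:
{"fn": "play_rows", "kwargs": {
  "series": [
    [[0,0,-0.1,0,0,0,1],[0,0,-0.1,0,0,0,1],[0,0,-0.1,0,0,0,1],[0,0,0,0,0,0,1]]
  ]
}}

```text
clock: 15.68
eef_pos: [454.6, -78.5, 101.3]
tool_rot: [2.941, 0.914, 1.275]
force: [-0.3, 0.1, -2.3]
width: 7.7
gripper_force: 60.2
```

Emit:
{"fn": "play_rows", "kwargs": {
  "series": [
    [[0,0,-0.1,0,0,0,1],[0,0,0,0,0,0,1]]
  ]
}}

```text
clock: 15.92
eef_pos: [454.6, -78.6, 101.2]
tool_rot: [2.941, 0.915, 1.275]
force: [-1.2, 4.8, 6.1]
width: 7.8
gripper_force: 61.9
```

Emit:
{"fn": "play_rows", "kwargs": {
  "series": [
    [[0,0,0,0,0,0,0.85],[0,0,0,0,0,0,0.7],[0,0,0,0,0,0,0.4],[0,0,0,0,0,0,0],[0,0,0,0,0,0,0],[0,0,0,0,0,0,0],[0,0.8,0.7,0,0,0,0],[0,1.5,1.4,0,0,0,0],[0,1.5,2.0,0,0,0,0],[0,1.0,3.0,0,0,0,0],[0,0,4.0,0,0,0,0],[0,0,4.0,0,0,0,0]]
  ]
}}

```text
clock: 17.42
eef_pos: [454.4, -29.9, 252.7]
tool_rot: [2.942, 0.913, 1.276]
force: [0.3, 1.0, -0.5]
width: 85.4
gripper_force: 0.0
```

```bash
python3 look.py t8
```

```text
[454.4 -29.9 252.7] [2.942 0.913 1.276] [ 0.3  1.  -0.5] [ 0.83 -0.05 -0.02] 85.44299195127002
top far 490
  plane 379 [ 672. -127.  107.] [-0.986  0.145  0.085] p2 [ 666. -164.   88.] p98 [680. -89. 120.] | all p1 [ 664. -165.   81.] p99 [685. -20. 120.]
top mid 1145
  plane 898 [ 539. -107.   98.] [0.002 0.    1.   ] p2 [ 482. -129.   95.] p98 [623. -89. 100.] | all p1 [ 481. -130.   45.] p99 [629. -86. 100.]
scene far 324
  plane 234 [ 672. -122.  107.] [-0.988  0.151  0.039] p2 [ 666. -160.   87.] p98 [679. -84. 120.] | all p1 [ 665. -161.   70.] p99 [688. -84. 121.]
scene mid 1025
  plane 556 [ 539. -104.   98.] [0.001 0.006 1.   ] p2 [ 482. -126.   96.] p98 [623. -85. 100.] | all p1 [ 481. -126.   40.] p99 [638. -82. 102.]
```

View pics/t8c.png

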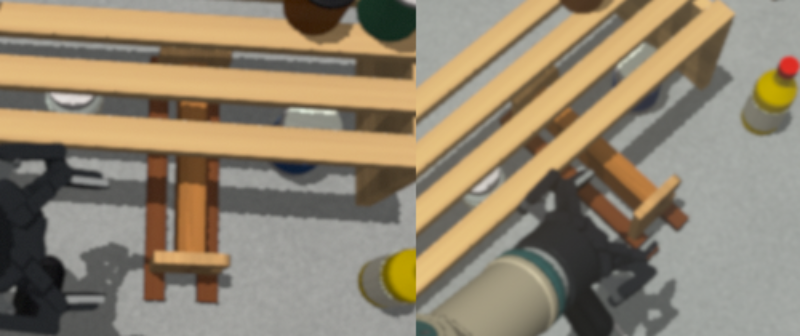

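The caddy lies stably on its side on the battens, aligned with them, with its open side facing right. Next I locate the near board precisely for the second turn.

Run:
```python
from h import *
for cam in("top","scene"):
    d=np.load(f"pics/t8{cam}.npy");P=cloud(cam,d);q=end_plane(P,d>0,(430,480,-150,-50,113,123))
    print(len(q),cv2.minAreaRect(q[:,:2].astype(np.float32)),q.min(0).round(),q.max(0).round(),np.median(q[:,2]))
    q=end_plane(P,d>0,(655,710,-180,-50,113,123))
    print(len(q),cv2.minAreaRect(q[:,:2].astype(np.float32)),q.min(0).round(),q.max(0).round())
```

```text
349 ((451.8102722167969, -94.2588119506836), (76.95758819580078, 12.259349822998047), 81.85111236572266) [ 441. -133.  113.] [462. -56. 121.] 117.35999514901269
231 ((675.5892333984375, -125.99118041992188), (77.42237854003906, 9.98388671875), 81.7468490600586) [ 666. -165.  113.] [686. -87. 121.]
224 ((451.6038818359375, -90.80931091308594), (79.45911407470703, 12.614356994628906), 81.41425323486328) [ 441. -130.  113.] [463. -51. 122.] 118.07369144777633
138 ((675.2245483398438, -122.65086364746094), (78.44786834716797, 9.097509384155273), 81.54499053955078) [ 666. -162.  113.] [685. -83. 122.]
```

Run:
```python
from h import *
from scipy.spatial.transform import Rotation as Ro
s=ctrl.read_state();a=Ro.from_euler("xyz",s['tool_rot']);b=Ro.from_euler("xyz",[np.pi,-.785,1.425])
print(np.degrees((b*a.inv()).as_rotvec()))
```

```text
[97.31949762 -8.3947585   5.80553842]
```

Emit:
{"fn": "play_rows", "kwargs": {
  "series": [
    [[-0.1,-1.1,0.4,8.1,-0.7,0.5,0],[-0.1,-1.1,0.4,8.1,-0.7,0.5,0],[-0.1,-1.1,0.4,8.1,-0.7,0.5,0],[-0.1,-1.1,0.4,8.1,-0.7,0.5,0],[-0.1,-1.1,0.4,8.1,-0.7,0.5,0],[-0.1,-1.1,0.4,8.1,-0.7,0.5,0],[-0.1,-1.1,0.4,8.1,-0.7,0.5,0],[-0.1,-1.1,0.4,8.1,-0.7,0.5,0],[-0.1,-1.1,0.4,8.1,-0.7,0.5,0],[-0.1,-1.1,0.4,8.1,-0.7,0.5,0],[-0.1,-1.0,0.4,8.1,-0.7,0.4,0],[-0.1,-1.0,0.4,8.2,-0.7,0.4,0],[0,0,-3.1,0,0,0,0],[0,0,-3.1,0,0,0,0],[0,0,-3.1,0,0,0,0],[0,0,-3.1,0,0,0,0],[0,0,-3.1,0,0,0,0],[0,0,0,0,0,0,0]]
  ]
}}

```text
clock: 19.77
eef_pos: [441.7, -159.2, 142.8]
tool_rot: [-3.14, -0.784, 1.427]
force: [0.7, -0.0, 0.1]
width: 85.5
gripper_force: 0.0
```

Run:
```python
from h import *
from scipy.spatial.transform import Rotation as Ro
s=ctrl.read_state();print(s['eef_pos'],s['tool_rot'])
im,d=get_image("wrist");cv2.imwrite("pics/w2.png",im[:,:,::-1])
c=get_calibration("wrist");K=np.array(c["K"]);M=np.array(c["mount"]);R=Ro.from_euler("xyz",s['tool_rot']).as_matrix()
v,u=np.mgrid[:480,:640];r=np.stack([(u-K[0,2])/K[0,0],(v-K[1,2])/K[1,1],np.ones_like(u)],-1)*d[...,None]
P=(r@M[:3,:3].T+M[:3,3])@R.T+s['eef_pos']
q=end_plane(P,d>0,(425,480,-150,-40,112,124))
print(len(q),cv2.minAreaRect(q[:,:2].astype(np.float32)),q.min(0),q.max(0),np.median(q[:,2]),R[:,2],R[:,1])
```

```text
[ 441.70011012 -159.15421853  142.80518608] [-3.14030368 -0.78410427  1.42734814]
2316 ((451.2059631347656, -92.77850341796875), (79.87165832519531, 11.994466781616211), 81.84347534179688) [ 439.66680444 -132.71119896  112.03117188] [462.41630975 -52.79343001 119.30884774] 117.39492226281338 [ 0.09967898  0.69912162 -0.70802052] [ 9.89858245e-01 -1.42055701e-01 -9.12617115e-04]
```

Emit:
{"fn": "play_rows", "kwargs": {
  "series": [
    [[0.15,1.0,-0.95,0,0,0,0],[0.15,1.0,-0.95,0,0,0,0],[0.15,1.0,-0.95,0,0,0,0],[0.1,1.0,-0.95,0,0,0,0],[0.15,0.85,-0.85,0,0,0,0],[0,0,0,0,0,0,0],[0,0,0,0,0,0,0.5],[0,0,0,0,0,0,0.7],[0,0,0,0,0,0,0.8],[0,0,0,0,0,0,0.9],[0,0,0,0,0,0,1],[0,0,0,0,0,0,1],[0,0,0,0,0,0,1]]
  ]
}}

```text
clock: 21.45
eef_pos: [449.8, -111.9, 97.7]
tool_rot: [3.137, -0.781, 1.431]
force: [0.8, 0.6, 0.3]
width: -0.1
gripper_force: 0.0
```

```bash
python3 look.py t9; python3 -c "
from h import *
im,d=get_image('wrist');a=cv2.imread('pics/t9c.png');b=cv2.resize(im[:,:,::-1],(448,336));cv2.imwrite('pics/t9d.png',np.hstack([a[:336,:340],b]))"
```

```text
[ 449.8 -111.9   97.7] [ 3.137 -0.781  1.431] [0.8 0.6 0.3] [-0.73  0.13 -0.07] -0.05014404031132338
top far 434
  plane 248 [ 691. -117.   75.] [ 0.991 -0.123  0.044] p2 [ 685. -160.   51.] p98 [696. -84.  98.] | all p1 [ 657. -162.   51.] p99 [696. -18. 100.]
top mid 1150
  plane 895 [ 541. -103.   97.] [ 0.001 -0.003  1.   ] p2 [ 482. -124.   95.] p98 [625. -86.  99.] | all p1 [ 481. -126.   42.] p99 [629. -83. 102.]
scene far 282
  plane 130 [ 692. -103.   75.] [ 0.988 -0.144  0.061] p2 [ 685. -155.   51.] p98 [696. -79. 100.] | all p1 [ 668. -157.   51.] p99 [703. -79. 101.]
scene mid 1032
  plane 542 [ 541. -100.   98.] [0.007 0.025 1.   ] p2 [ 482. -120.   96.] p98 [625. -82. 101.] | all p1 [ 481. -123.   40.] p99 [639. -79. 104.]
```

View pics/t9d.png

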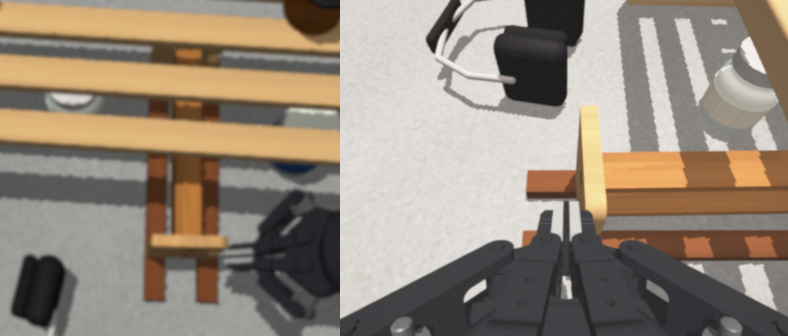

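The pinch on the rounded corner slipped off and pushed the caddy about 20 mm further in; it is still flat on its side. I'll back off, re-measure and use a less tilted, deeper grip.

Emit:
{"fn": "play_rows", "kwargs": {
  "series": [
    [[-0.1,-0.8,0.8,0,0,0,1],[-0.2,-1.5,1.5,0,0,0,1],[-0.2,-1.5,1.5,0,0,0,0.5],[0,-1.0,2.0,0,0,0,0],[0,0,3.0,0,0,0,0],[0,0,0,0,0,0,0],[0,0,0,0,0,0,0]]
  ]
}}

```text
clock: 22.48
eef_pos: [444.4, -160.1, 185.7]
tool_rot: [3.137, -0.781, 1.431]
force: [-0.4, -0.2, -0.6]
width: 85.3
gripper_force: 0.0
```

```bash
cat > wl.py <<'E'
from h import *
from scipy.spatial.transform import Rotation as Ro
s=ctrl.read_state();print(s['eef_pos'],s['tool_rot'])
im,d=get_image("wrist");cv2.imwrite("pics/wl.png",im[:,:,::-1])
c=get_calibration("wrist");K=np.array(c["K"]);M=np.array(c["mount"]);R=Ro.from_euler("xyz",s['tool_rot']).as_matrix()
v,u=np.mgrid[:480,:640];r=np.stack([(u-K[0,2])/K[0,0],(v-K[1,2])/K[1,1],np.ones_like(u)],-1)*d[...,None]
P=(r@M[:3,:3].T+M[:3,3])@R.T+s['eef_pos']
q=end_plane(P,d>0,(440,505,-160,-40,113,124))
print(len(q),cv2.minAreaRect(q[:,:2].astype(np.float32)),q.min(0),q.max(0),np.median(q[:,2]))
for cam in("top","scene"):
    P,ok=fit(cam,"tt");q=end_plane(P,ok,(440,500,-150,-45,112,123))
    print(len(q),cv2.minAreaRect(q[:,:2].astype(np.float32)),np.median(q[:,2]))
E
python3 wl.py
```

```text
[ 444.42236833 -160.1356354   185.66467478] [ 3.13689308 -0.78095263  1.43117784]
1765 ((469.41650390625, -92.09959411621094), (79.83222198486328, 12.138700485229492), 82.90015411376953) [ 458.89393487 -131.65759622  113.03323934] [480.17026171 -51.85201491 119.5009033 ] 117.37090304474728
362 ((470.0830993652344, -94.09001159667969), (78.88497161865234, 12.576879501342773), 83.0230712890625) 117.36118999970611
211 ((469.657470703125, -90.37164306640625), (79.36589050292969, 11.983312606811523), 82.92718505859375) 117.9815974894365
```

Emit:
{"fn": "play_rows", "kwargs": {
  "series": [
    [[0.6,0.1,-1.5,-4.8,0.6,0.45,0],[0.6,0.1,-1.5,-4.8,0.6,0.45,0],[0.5,0.1,-1.5,0,0,0,0.2],[0,0,0,0,0,0,0.2],[0,0,0,0,0,0,0.2]]
  ]
}}

```text
clock: 23.25
eef_pos: [461.0, -157.8, 140.2]
tool_rot: [3.137, -0.613, 1.445]
force: [0.1, -0.4, -0.6]
width: 68.0
gripper_force: 0.0
```

```bash
python3 -c "
from h import *
s=ctrl.read_state();print(s['eef_pos'],s['tool_rot'],s['width'])"
```

```text
[ 461.03667847 -157.82207702  140.22644447] [ 3.13701542 -0.61299624  1.44541484] 68.04506656896551
```

Emit:
{"fn": "play_rows", "kwargs": {
  "series": [
    [[0.1,0.85,-1.15,0,0,0,0.2],[0.1,0.8,-1.15,0,0,0,0.2],[0.1,0.8,-1.15,0,0,0,0.2],[0.1,0.8,-1.15,0,0,0,0.2],[0.15,0.8,-1.1,0,0,0,0.2],[0,0,0,0,0,0,0.2]]
  ]
}}

```text
clock: 24.0
eef_pos: [466.7, -115.1, 83.0]
tool_rot: [3.137, -0.614, 1.448]
force: [0.1, -1.0, 0.3]
width: 68.3
gripper_force: 0.0
```

Emit:
{"fn": "play_rows", "kwargs": {
  "series": [
    [[0,0,0,0,0,0,0.6],[0,0,0,0,0,0,0.7],[0,0,0,0,0,0,0.75],[0,0,0,0,0,0,0.8],[0,0,0,0,0,0,0.85],[0,0,0,0,0,0,0.85]]
  ]
}}

```text
clock: 24.75
eef_pos: [466.9, -116.5, 83.7]
tool_rot: [3.136, -0.612, 1.448]
force: [-1.3, -0.3, 0.2]
width: 12.9
gripper_force: 0.4
```

Emit:
{"fn": "play_rows", "kwargs": {
  "series": [
    [[0,0,0,0,0,0,0.9],[0,0,0,0,0,0,1],[0,0,0,0,0,0,1],[0,0,0,0,0,0,1]]
  ]
}}

```text
clock: 25.25
eef_pos: [466.9, -116.5, 83.9]
tool_rot: [3.136, -0.613, 1.448]
force: [-2.9, -2.3, 6.1]
width: 9.4
gripper_force: 59.1
```

Emit:
{"fn": "play_rows", "kwargs": {
  "series": [
    [[0,0,0.3,0,-0.5,0,1],[0,0,0.5,-0.1,-1,0,1],[0,0,0.6,-0.1,-1,0,1],[0,0,0.6,-0.1,-1,0,1],[0,0,0.6,-0.1,-1,0,1],[0,0,0.2,0,0,0,1],[0,0,0,0,0,0,1]]
  ]
}}

```text
clock: 26.12
eef_pos: [467.3, -116.5, 111.9]
tool_rot: [3.039, -0.613, 1.504]
force: [0.2, -0.1, -1.9]
width: 9.7
gripper_force: 59.4
```

```bash
python3 look.py t10
```

```text
[ 467.3 -116.5  111.9] [ 3.039 -0.613  1.504] [ 0.2 -0.1 -1.9] [-0.97  0.6  -0.02] 9.657801170306918
top far 392
  plane 196 [ 692. -117.   74.] [ 0.992 -0.118  0.042] p2 [ 687. -161.   53.] p98 [697. -84.  95.] | all p1 [ 656. -161.   53.] p99 [698. -19. 134.]
top mid 1107
  plane 913 [ 534. -102.  127.] [-0.029  0.053  0.998] p2 [ 482. -121.  123.] p98 [614. -85. 131.] | all p1 [ 481. -124.   66.] p99 [617. -83. 132.]
scene far 266
  plane 97 [ 685. -102.   98.] [ 0.906 -0.332  0.262] p2 [ 666. -127.   55.] p98 [704. -80. 135.] | all p1 [ 656. -158.   54.] p99 [704. -80. 135.]
scene mid 987
  plane 535 [535. -99. 127.] [-0.032  0.042  0.999] p2 [ 482. -118.  124.] p98 [614. -82. 132.] | all p1 [ 481. -121.   69.] p99 [629. -79. 133.]
```

Emit:
{"fn": "play_rows", "kwargs": {
  "series": [
    [[0,0,0,0,0.7,0,1],[0.02,0.16,0.15,-4.3,0.8,0,1],[0.02,0.16,0.15,-4.3,0.5,0,1],[0.02,0.16,0.15,-4.3,0.5,0,1],[0.02,0.16,0.15,-4.3,0.5,0,1],[0.02,0.16,0.15,-4.3,0.5,0,1],[0.02,0.2,0.08,-4.3,0.5,0,1],[0.02,0.2,0.08,-4.3,0.5,0,1],[0.02,0.2,0.08,-4.3,0.5,0,1],[0.02,0.2,0.08,-4.3,0.5,0,1],[0.02,0.2,0.08,-4.3,0.5,0,1],[0,0,0,0,0,0,1]]
  ]
}}

```text
clock: 27.72
eef_pos: [468.8, -95.1, 122.4]
tool_rot: [3.089, 0.142, 1.491]
force: [0.1, -0.2, -2.7]
width: 9.2
gripper_force: 60.1
```

```bash
python3 look.py t11
```

```text
[468.8 -95.1 122.4] [3.089 0.142 1.491] [ 0.1 -0.2 -2.7] [0.41 0.4  0.1 ] 9.19420732803053
top far 565
  plane 330 [690. -98.  89.] [-0.999  0.053  0.014] p2 [ 687. -154.   64.] p98 [694. -42. 111.] | all p1 [ 666. -154.   63.] p99 [696. -39. 123.]
top mid 0
scene far 328
  plane 163 [690. -95.  87.] [ 0.998 -0.066  0.012] p2 [ 687. -155.   63.] p98 [695. -44. 110.] | all p1 [ 664. -155.   61.] p99 [696. -42. 125.]
scene mid 1021
  plane 553 [540. -73. 117.] [0.057 0.679 0.732] p2 [482. -87. 106.] p98 [624. -60. 126.] | all p1 [ 482. -125.   73.] p99 [630. -60. 127.]
```

View pics/t11c.png

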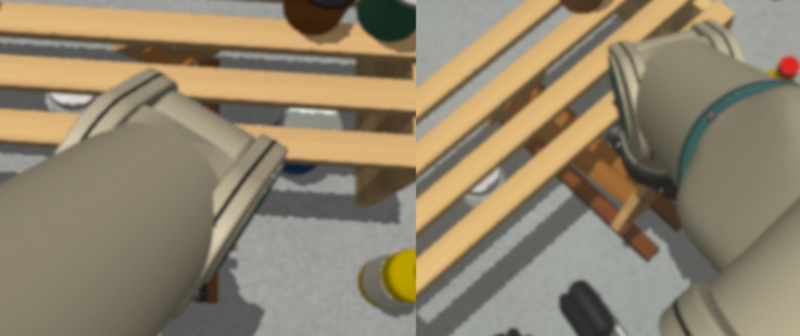

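Emit:
{"fn": "play_rows", "kwargs": {
  "series": [
    [[0.02,0.22,0,-4.3,0.5,-0.2,1],[0.02,0.22,0,-4.3,0.5,-0.2,1],[0.02,0.22,0,-4.3,0.5,-0.2,1],[0.02,0.22,0,-4.3,0.5,-0.2,1],[0.02,0.22,0,-4.3,0.5,-0.2,1],[0.02,0.2,-0.07,-4.3,0.5,-0.2,1],[0.02,0.2,-0.07,-4.3,0.5,-0.2,1],[0.02,0.2,-0.07,-4.3,0.5,-0.2,1],[0.02,0.2,-0.07,-4.3,0.5,-0.2,1],[0.02,0.2,-0.07,-4.3,0.5,-0.2,1],[0,0,0,0,0,0,1],[0,0,0,0,0,0,1]]
  ]
}}

```text
clock: 29.32
eef_pos: [470.9, -78.5, 119.8]
tool_rot: [3.099, 0.897, 1.453]
force: [0.1, -0.3, -2.4]
width: 9.6
gripper_force: 60.0
```

```bash
python3 look.py t12
```

```text
[470.9 -78.5 119.8] [3.099 0.897 1.453] [ 0.1 -0.3 -2.4] [1.38 0.23 0.01] 9.563566962072125
top far 579
  plane 326 [ 690. -107.   82.] [ 0.995 -0.096  0.003] p2 [ 685. -161.   56.] p98 [695. -64. 103.] | all p1 [ 665. -161.   55.] p99 [702. -61. 105.]
top mid 2358
  plane 1320 [ 543. -101.   85.] [ 0.019 -0.094  0.995] p2 [ 484. -125.   81.] p98 [631. -77.  89.] | all p1 [ 481. -135.   80.] p99 [632. -28. 170.]
scene far 379
  plane 179 [691. -95.  83.] [-0.995  0.095  0.024] p2 [ 685. -155.   59.] p98 [696. -59. 103.] | all p1 [ 666. -155.   56.] p99 [704. -57. 106.]
scene mid 1511
  plane 688 [545. -99.  86.] [ 0.025 -0.11   0.994] p2 [ 485. -120.   81.] p98 [631. -65.  91.] | all p1 [ 481. -130.   80.] p99 [632. -30. 166.]
```

View pics/t12c.png

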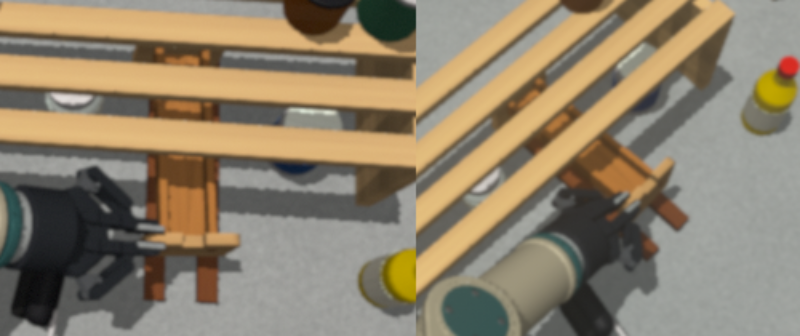

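Emit:
{"fn": "play_rows", "kwargs": {
  "series": [
    [[0,0,-0.05,-2,-0.2,-0.8,1],[0,0,-0.05,-2,-0.2,-0.8,1],[0,0,-0.05,-2,-0.2,-0.8,1],[0,0,-0.5,0,0,0,1],[0,0,-0.6,0,0,0,1],[0,0,-0.6,0,0,0,1],[0,0,-0.5,0,0,0,1],[0,0,-0.3,0,0,0,1],[0,0,0,0,0,0,1],[0,0,0,0,0,0,1]]
  ]
}}

```text
clock: 30.68
eef_pos: [471.2, -77.5, 93.4]
tool_rot: [3.053, 1.001, 1.376]
force: [-0.2, 0.1, -2.4]
width: 9.6
gripper_force: 60.1
```

```bash
python3 look.py t13
python3 - <<'E'
from h import *
for cam in("top","scene"):
    d=np.load(f"pics/t13{cam}.npy");P=cloud(cam,d)
    for b in((455,500,-150,-90,75,115),(680,710,-175,-60,75,115)):
        q=end_plane(P,d>0,b);print(cam,len(q),np.percentile(q,[3,50,97],axis=0).round().tolist())
E
```

```text
[471.2 -77.5  93.4] [3.053 1.001 1.376] [-0.2  0.1 -2.4] [ 1.51  0.18 -0.03] 9.590005690682096
top far 566
  plane 476 [ 690. -120.   75.] [-0.992  0.127  0.024] p2 [ 683. -170.   54.] p98 [696. -75.  97.] | all p1 [ 666. -171.   52.] p99 [696. -19.  99.]
top mid 2445
  plane 1342 [ 545. -105.   61.] [0.009 0.016 1.   ] p2 [ 483. -132.   59.] p98 [638. -80.  64.] | all p1 [ 481. -140.   57.] p99 [638. -22. 147.]
scene far 369
  plane 283 [ 690. -115.   75.] [-0.991  0.129  0.024] p2 [ 683. -167.   54.] p98 [696. -70.  95.] | all p1 [ 673. -168.   53.] p99 [704. -69.  96.]
scene mid 1620
  plane 769 [ 547. -103.   62.] [ 0.008 -0.007  1.   ] p2 [ 485. -130.   59.] p98 [637. -71.  64.] | all p1 [ 481. -136.   56.] p99 [638. -22. 145.]
top 373 [[458.0, -142.0, 78.0], [467.0, -120.0, 96.0], [495.0, -92.0, 110.0]]
top 286 [[682.0, -168.0, 76.0], [690.0, -114.0, 84.0], [696.0, -75.0, 97.0]]
scene 239 [[458.0, -137.0, 78.0], [466.0, -116.0, 96.0], [497.0, -92.0, 111.0]]
scene 175 [[682.0, -164.0, 76.0], [690.0, -107.0, 83.0], [697.0, -70.0, 95.0]]
```

Emit:
{"fn": "play_rows", "kwargs": {
  "series": [
    [[0,0,-0.1,0,0,0,1],[0,0,0,0,0,0,1]]
  ]
}}

```text
clock: 31.02
eef_pos: [471.1, -77.4, 92.2]
tool_rot: [3.053, 1.001, 1.377]
force: [-0.2, -0.3, -2.7]
width: 9.6
gripper_force: 60.1
```

Emit:
{"fn": "play_rows", "kwargs": {
  "series": [
    [[0,0,-0.1,0,0,0,1],[0,0,0,0,0,0,1]]
  ]
}}

```text
clock: 31.28
eef_pos: [471.0, -77.5, 91.1]
tool_rot: [3.053, 1.001, 1.377]
force: [0.1, 0.1, -3.4]
width: 9.1
gripper_force: 60.1
```

Emit:
{"fn": "play_rows", "kwargs": {
  "series": [
    [[0,0,-0.1,0,0,0,1],[0,0,0,0,0,0,1]]
  ]
}}

```text
clock: 31.52
eef_pos: [471.0, -77.4, 90.1]
tool_rot: [3.053, 1.001, 1.377]
force: [-0.2, -0.2, -2.6]
width: 9.5
gripper_force: 60.1
```

Emit:
{"fn": "play_rows", "kwargs": {
  "series": [
    [[0,0,-0.1,0,0,0,1],[0,0,0,0,0,0,1]]
  ]
}}

```text
clock: 31.78
eef_pos: [471.1, -77.4, 89.1]
tool_rot: [3.053, 1.001, 1.377]
force: [0.1, 0.1, -1.7]
width: 9.6
gripper_force: 60.1
```

Emit:
{"fn": "play_rows", "kwargs": {
  "series": [
    [[0,0,-0.1,0,0,0,1],[0,0,0,0,0,0,1]]
  ]
}}

```text
clock: 32.02
eef_pos: [471.1, -77.4, 88.1]
tool_rot: [3.053, 1.001, 1.377]
force: [-0.3, -0.5, -2.4]
width: 9.4
gripper_force: 60.1
```

```bash
python3 look.py t14
```

```text
[471.1 -77.4  88.1] [3.053 1.001 1.377] [-0.3 -0.5 -2.4] [ 1.49  0.15 -0.03] 9.443922750087808
top far 564
  plane 505 [ 690. -121.   74.] [-0.992  0.125  0.028] p2 [ 683. -170.   52.] p98 [696. -75.  97.] | all p1 [ 668. -171.   51.] p99 [696. -19.  97.]
top mid 2469
  plane 1346 [ 546. -105.   56.] [0.009 0.005 1.   ] p2 [ 483. -132.   54.] p98 [639. -79.  58.] | all p1 [ 481. -141.   53.] p99 [640. -22. 141.]
scene far 369
  plane 302 [ 690. -116.   73.] [-0.992  0.127  0.021] p2 [ 683. -168.   52.] p98 [696. -70.  97.] | all p1 [ 674. -168.   51.] p99 [705. -70.  97.]
scene mid 1630
  plane 741 [ 548. -103.   57.] [0.012 0.033 0.999] p2 [ 484. -130.   54.] p98 [639. -70.  59.] | all p1 [ 481. -136.   50.] p99 [640. -22. 140.]
```

Emit:
{"fn": "play_rows", "kwargs": {
  "series": [
    [[0,0,-0.1,0,0,0,1],[0,0,-0.1,0,0,0,1],[0,0,0,0,0,0,1]]
  ]
}}

```text
clock: 32.5
eef_pos: [471.1, -77.4, 86.1]
tool_rot: [3.053, 1.001, 1.377]
force: [0.4, 0.8, -2.6]
width: 9.4
gripper_force: 60.1
```

Emit:
{"fn": "play_rows", "kwargs": {
  "series": [
    [[0,0,-0.1,0,0,0,1],[0,0,0,0,0,0,1]]
  ]
}}

```text
clock: 32.75
eef_pos: [471.1, -77.4, 85.1]
tool_rot: [3.053, 1.001, 1.377]
force: [0.3, -0.3, -2.5]
width: 9.1
gripper_force: 60.0
```

Emit:
{"fn": "play_rows", "kwargs": {
  "series": [
    [[0,0,-0.1,0,0,0,1],[0,0,-0.1,0,0,0,1],[0,0,0,0,0,0,1]]
  ]
}}

```text
clock: 33.12
eef_pos: [471.0, -77.5, 83.2]
tool_rot: [3.053, 1.001, 1.376]
force: [-0.6, 0.2, -1.7]
width: 9.4
gripper_force: 59.9
```

Emit:
{"fn": "play_rows", "kwargs": {
  "series": [
    [[0,0,-0.1,0,0,0,1],[0,0,0,0,0,0,1]]
  ]
}}

```text
clock: 33.38
eef_pos: [471.0, -77.8, 83.2]
tool_rot: [3.052, 1.002, 1.376]
force: [-0.7, 0.9, 3.9]
width: 9.6
gripper_force: 60.5
```

Emit:
{"fn": "play_rows", "kwargs": {
  "series": [
    [[0,0,0,0,0,0,0.85],[0,0,0,0,0,0,0.7],[0,0,0,0,0,0,0.4],[0,0,0,0,0,0,0.2],[0,0,0,0,0,0,0.2],[0.1,0.9,0.6,0,0,0,0.2],[0.2,1.6,1.1,0,0,0,0.2],[0.1,1.5,1.6,0,0,0,0.2],[0,0.5,3.0,0,0,0,0.2],[0,0,4.0,0,0,0,0.2],[0,0,4.0,0,0,0,0.2],[-3,0,3,0,0,0,0.2],[-3,0,3,0,0,0,0.2],[0,0,0,0,0,0,0.2]]
  ]
}}

```text
clock: 35.12
eef_pos: [413.9, -32.0, 286.6]
tool_rot: [3.052, 0.997, 1.375]
force: [-0.3, 0.7, -0.3]
width: 68.6
gripper_force: 0.0
```

```bash
python3 look.py t15
python3 - <<'E'
from h import *
for cam in("top","scene"):
    d=np.load(f"pics/t15{cam}.npy");P=cloud(cam,d)
    for n,b in(("near",(445,500,-165,-30,92,104)),("far",(670,710,-190,-50,92,104)),("muffs",(380,540,20,260,50,95)),("glue",(350,450,-360,-250,60,180)),("jar",(560,720,-45,90,80,90)),("tin",(500,640,-300,-145,95,105))):
        q=end_plane(P,d>0,b)
        if len(q)>5:
            r=cv2.minAreaRect(q[:,:2].astype(np.float32));print(cam,n,len(q),np.round(r[0],1),np.round(r[1]),round(r[2],1),np.median(q[:,2]).round(1))
E
```

```text
[413.9 -32.  286.6] [3.052 0.997 1.375] [-0.3  0.7 -0.3] [ 0.87 -0.04  0.  ] 68.56173737005909
top far 558
  plane 494 [ 690. -121.   73.] [-0.992  0.128  0.008] p2 [ 683. -171.   51.] p98 [696. -75.  95.] | all p1 [ 676. -171.   51.] p99 [697. -50.  96.]
top mid 2172
  plane 1379 [ 547. -105.   52.] [ 0.    -0.006  1.   ] p2 [ 483. -133.   49.] p98 [640. -80.  54.] | all p1 [ 481. -140.   48.] p99 [641. -69.  74.]
scene far 359
  plane 300 [ 690. -116.   73.] [-0.991  0.132  0.017] p2 [ 683. -167.   51.] p98 [697. -71.  95.] | all p1 [ 676. -168.   51.] p99 [704. -70.  96.]
scene mid 1381
  plane 693 [ 554. -105.   52.] [-0.001 -0.01   1.   ] p2 [ 484. -130.   50.] p98 [641. -73.  55.] | all p1 [ 481. -137.   47.] p99 [642. -65.  76.]
top near 329 [469.3 -94.7] [98. 12.] 82.8 96.9
top far 37 [ 691. -114.] [80.  3.] 82.5 94.0
top muffs 360 [442.3  55.5] [22. 66.] 82.6 81.6
top glue 1361 [ 412.1 -323.7] [58. 52.] 10.1 113.1
top jar 171 [665.    6.2] [46. 59.] 55.5 84.4
top tin 400 [ 592.5 -247.7] [62. 23.] 80.7 99.6
scene near 212 [469.4 -91. ] [98. 13.] 83.0 97.7
scene far 18 [ 690.4 -112.5] [80.  2.] 82.1 93.4
scene muffs 93 [398.5 146. ] [164.  40.] 87.3 77.3
scene glue 849 [ 412.  -319.2] [57. 51.] 5.6 111.7
scene jar 126 [667.4  20.5] [58. 46.] 10.3 85.1
scene tin 221 [ 593.4 -244.9] [62. 22.] 80.3 100.2
```

View pics/t15c.png

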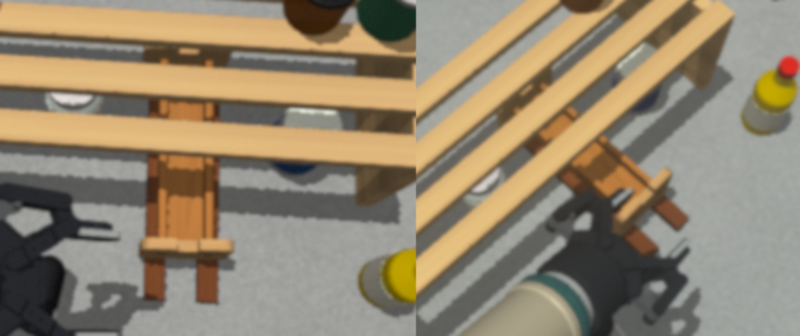

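The caddy is upright and level on both battens, and the glue bottle, jar and tin are where they started. The ear defenders are partly hidden by the arm in this view, but no contact force showed up. The gripper is clear, so I hand in.

```bash
python3 -c "
from h import *
print(workorder.finish_job())"
```

```text
the job is handed in; nothing more can be done
None
```

I turned the caddy over and handed the job in; it stands open side up, level on both battens with its middle about 40 mm under the shelf, though one failed grip pushed it about 20 mm further in, I couldn't see the ear defenders clearly at the end, and no verdict came back.

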